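Sort the springy fan buffer from the hardened one

TASK

Two look-alike rubber vibration buffers from a fume extractor fan stand on the blue mat: one is still springy, the other has gone hard. Squeeze them between the fingers to find out which is which, then stand the springy one upright in the square parts tray and the hard one upright in the round steel dish, each flat on the floor inside.

Things in the scene. Friction and masses are not known exactly. Their poses are not given: they have to be found in the camera images.
- buffer_1: rubber buffer on the 2 mm mat, alike to buffer_2: one of the two is springy, one hard; name, place and look do not tell which. Black ribbed rubber pads on both sides (+y, -y) of an upright steel plate with foot, 8 mm stud on top. 50 mm long (x), 44 wide over the pads (y), rubber 34 high, stud top at 48, 0.14 kg. Origin: centre of underside, z up to the stud. Squeezing along x meets steel.
- buffer_2: the other buffer, same size, axes and origin. Squeeze either along its y axis, grip point (TCP) e.g. 24 mm above the underside: the springy one's pads give 5 mm each, fully from about 5 N on, so the fingers close to about 34 mm and it can be carried so; the hard one stays at about 44 mm (within 2 mm).
- tray_in (a point): centre of the inner floor of the square grey plastic parts tray, for the springy buffer; the tray is fixed, 150 x 150 mm outside, walls 4 mm thick with the rim 28 mm above the table and about 23 mm above this point, open on top; x and y along its sides. Empty.
- dish_in (a point): centre of the inner floor of the round steel dish, for the hard buffer; the dish is fixed, about 150 mm across, wall 3 mm, inside about 144 mm across, rim 26 mm above the table and 22 mm above this point, open on top. Empty.
Things that resemble listed ones, but are neither listed nor needed, are in the scene too. What is shaped like the buffer_1 but orange or red is not meant. Leave any purple or yellow look-alike of the part that bears dish_in alone.

How it is judged:
On the way:
1. one of the buffers has been squeezed between the fingers ((contact force between the fingers and buffer_1 above 3 N or contact force between the fingers and buffer_2 above 3 N)), for 0.1 s.
At the end, for the whole second after the job is handed in: the springy buffer stands in the square tray and the hard one in the round dish, each within 60 mm (level distance) of the centre of the floor inside, its underside less than 12 mm above that floor, tilted less than 0.25 rad, released and at rest (horizontal distance between buffer_2 and tray_in below 0.06 m and z of buffer_2 in the frame of tray_in below 0.012 m and angle between each of buffer_2, buffer_1's own z axis and vertical below 0.25 rad and linear speed of each of buffer_2, buffer_1 below 0.03 m/s and horizontal distance between buffer_1 and dish_in below 0.06 m and z of buffer_1 in the frame of dish_in below 0.012 m); the robot touches nothing.
It also fails if it takes over 51 s, if anything falls off the work surface, if the arm or the gripper's body presses on something with over 40 N, if the wrist force passes 120 N, or if a joint passes its speed limit or range.

ROBOT

A 6-joint arm with a two-finger parallel gripper is mounted at the origin on the work surface. World frame = base frame: x ahead of the robot, y to its left, z up, the work surface at z = 0. Lengths are in m, angles in rad, forces in N, time in s.
With the tool pointing down it reaches from about 0.35 to 0.925 m from the base axis. Payload 6.4 kg.
Tool frame: the origin (TCP) lies between the finger pads, 19 mm behind the fingertips; this is the grasp point; z points along the fingers, y is the line along which they close (so a half turn about z gives the same grasp; the last joint's range is limited). The gripper opens to 94 mm and grips with 3 to 60 N. Pads are 16 mm wide; open, the fingers measure 119 mm over their backs; the gripper's body (75 mm by 177 mm) begins 78 mm behind the grasp point.
Start: joints at [1.131, 0.245, 1.558, -0, 1.339, -0.174], TCP at [0.171, 0.627, 0.224] pointing down, gripper open.
Joint ranges: [-3.13, 3.13], [-1.02, 2.26], [0.13, 2.54], [-0.95, 4.09], [0.21, 2.88], [-2.74, 2.74]. Speed limits (rad/s): [2.57, 2.57, 3.14, 3.14, 3.14, 3.14].

INTERFACE

Orientations are given as a unit quaternion [x, y, z, w].
In Python, from plant import sensors, grab_frame, robot gives the robot as it stands. The module is installed in compiled form; this text tells all that it offers.
- The arm moves only by the tool step_arm, never from a script. Its argument "deltas" is text: rows parted by semicolons, each of 7 numbers parted by spaces: the shift along the tool's x, y, z in cm, then the turn, a rotation vector about the tool's x, y, z in degrees, then the closure, from -1 (fully open) to 1 (shut), so that 0 is half open. A call has 1 to 8 rows; each row is the pose to reach, as a shift and turn from the pose commanded when the call began, along the tool's axes at that moment; what a row does not reach only later rows make up. A row lasts 1/10 s, in which the tool goes at most 50 mm and 8.59 degrees, less where a joint would pass 70% of its speed; a pose out of reach is approached as far as the arm can. A call with a gripper value outside its range is refused whole. The fingers move at their own pace and stop on an object; "grip_force" is the grip in N (left out, the last holds). Time passes only in rows, so rows that repeat a pose let the fingers close. It gives the time, the measured TCP pose, the force, the opening and the grip force at its end, in the units of the state.
- sensors.get_obs(): the state, without advancing time (a new reading comes with each control period).
- grab_frame(name): name is "scene" or "top" or "wrist"; returns a dict with "frame" (420x560x3 uint8, red, green, blue), "vfov" (degrees; the focal length in pixels is half the picture's height over the tangent of half this angle, whatever the lens; pixels are square), "cx", "cy" (the principal point, pixels), "T" (4x4, takes a point from camera to world coordinates); the wrist camera has in their place "hand_eye" (4x4, takes a point from camera to tool coordinates, whose origin is the TCP and whose axes are the flange's). Camera axes: x right, y down, z forward; pixel columns grow to the right and rows downward; lengths in m; the calibration is good to about 2 mm. A picture is of the moment at which its call begins: read the wrist's pose just before it. There is no depth.
- robot.finish_job(): hands the job in; it is judged then, once.
The state is a dict: "time": time; "joint_pos": joint angles; "dq": joint speeds; "tau": joint torques, N m; "position": TCP position; "ee_rot": TCP orientation; "contact_force": force on the tool from outside, world axes, zero at the start; "torque": the same for the moment, N m; "gripper_width": finger opening in m; "grasp_force": force on a finger pad.
Only numpy, scipy, OpenCV 4.12 (cv2) and the standard library are available. Lean on these libraries where they do the work, as an engineer would, in place of code of your own. Each camera call takes 0.05 s, during which the arm holds its last target. There are 200 camera calls.

## Working session

There is one attempt and no reset: what is moved stays moved. The work goes in short steps, Python scripts to look and compute and a tool call to move; the robot and the scene stay as the last step left them, time stands still between calls to the robot, and variables do not carry over. Pictures are saved under pics/ and viewed, at most 10 in all, crops included, and the job is handed in when it is done.

Besides the shell and the picture viewer there is one more tool, called after "Request:" as name(argument=value, ...), one argument or row to a line, values as JSON. step_arm: Moves the arm, as the interface text tells. Its arguments: {"type":"object","properties":{"deltas":{"type":"string"},"grip_force":{"type":"number"}},"required":["deltas"]}

```bash
mkdir -p pics; cat > h.py <<'E'
import numpy as np, cv2
from scipy.spatial.transform import Rotation as R
from plant import sensors, grab_frame, robot
def grab(name, fn=None):
    o=sensors.get_obs(); f=grab_frame(name)
    if name=="wrist":
        T=np.eye(4);T[:3,:3]=R.from_quat(o["ee_rot"]).as_matrix();T[:3,3]=o["position"]
        f["T"]=T@np.array(f["hand_eye"])
    if fn: cv2.imwrite("pics/"+fn,f["frame"][:,:,::-1]); np.savez("pics/"+fn+".npz",**{k:f[k] for k in("frame","vfov","cx","cy","T")})
    return f
def ray(f,u,v):
    h=f["frame"].shape[0]; fl=h/2/np.tan(np.radians(f["vfov"])/2)
    T=np.array(f["T"]); d=T[:3,:3]@np.array([(u-f["cx"])/fl,(v-f["cy"])/fl,1]); return T[:3,3],d/np.linalg.norm(d)
def plane(f,u,v,z):
    o,d=ray(f,u,v); return o+d*(z-o[2])/d[2]
def tri(f1,p1,f2,p2):
    o1,d1=ray(f1,*p1);o2,d2=ray(f2,*p2)
    s=np.linalg.lstsq(np.c_[d1,-d2],o2-o1,rcond=None)[0]
    a=o1+s[0]*d1;b=o2+s[1]*d2; return (a+b)/2,np.linalg.norm(a-b)
def proj(f,p):
    h=f["frame"].shape[0]; fl=h/2/np.tan(np.radians(f["vfov"])/2)
    q=np.linalg.inv(np.array(f["T"]))@np.r_[p,1]; return fl*q[0]/q[2]+f["cx"],fl*q[1]/q[2]+f["cy"]
def load(fn): return dict(np.load("pics/"+fn+".npz"))
E
python3 - <<'E'
from h import *
for n in("top","scene"):
    f=grab(n,n+"1.png"); print(n,f["vfov"],f["cx"],f["cy"],np.round(f["T"],3).tolist())
o=sensors.get_obs(); print(o["position"],o["ee_rot"],o["time"],o["gripper_width"])
E
```

```text
top 51.011722753706 275.2709582278671 214.08630646475953 [[-0.017, -0.976, 0.217, 0.321], [-1.0, 0.016, -0.004, 0.107], [0.001, -0.217, -0.976, 1.043], [0.0, 0.0, 0.0, 1.0]]
scene 49.50205403828406 279.2067315658636 202.1141457815638 [[-0.261, 0.793, -0.551, 1.111], [0.965, 0.22, -0.14, 0.261], [0.011, -0.568, -0.823, 0.935], [0.0, 0.0, 0.0, 1.0]]
[0.17048938 0.62671325 0.22326769] [ 1.32495207e-01  9.91183270e-01 -8.21019603e-04 -2.68141337e-04] 0.1 0.09420119729352132
```

View pics/top1.png

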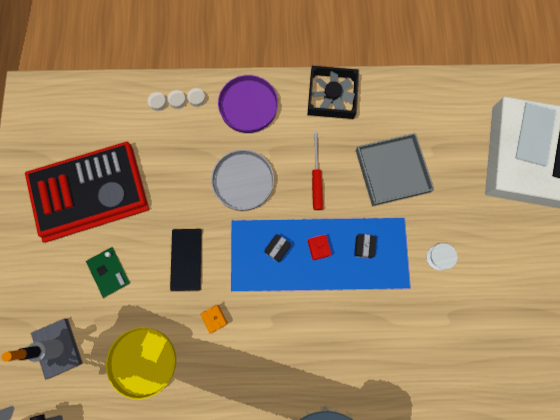

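View pics/scene1.png

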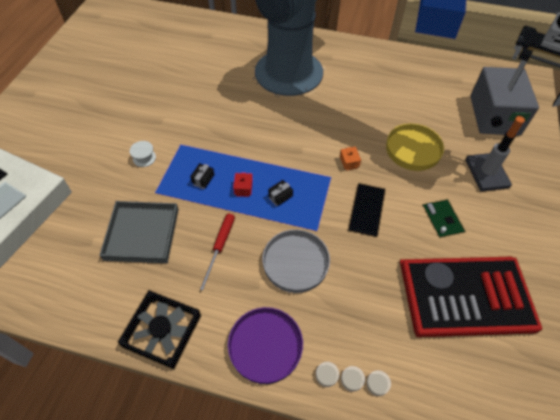

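The top view shows two black buffers with a steel stripe at (278,248) and (366,246). These fit; the red one at (320,247) and the orange one at (213,319) are decoys. The grey steel dish is at (243,181), with purple (249,104) and yellow (141,363) look-alikes, and the square grey tray is at (394,169). The scene view shows the same objects: buffers at (280,194) and (203,176), dish at (295,261), tray at (140,232).

```bash
python3 - <<'E'
from h import *
t,s=load("top1.png"),load("scene1.png")
a=cv2.resize(t["frame"][150:300,210:440],None,fx=3.4,fy=3.4,interpolation=cv2.INTER_CUBIC)[:,:,::-1]
cv2.imwrite("pics/crop1.png",a[:600,:800])
def blob(f,c,r,lo,hi):
    u,v=c; hsv=cv2.cvtColor(f["frame"],cv2.COLOR_RGB2HSV); m=cv2.inRange(hsv,lo,hi)
    k=np.zeros_like(m);k[v-r:v+r,u-r:u+r]=m[v-r:v+r,u-r:u+r]
    cs,_=cv2.findContours(k,cv2.RETR_EXTERNAL,cv2.CHAIN_APPROX_NONE); return k,cs
# not-blue blobs on the mat = buffers
for n,ct,cs_ in(("L",(278,248),(280,194)),("R",(366,246),(203,176))):
    P=[]
    for f,c in((t,ct),(s,cs_)):
        hsv=cv2.cvtColor(f["frame"],cv2.COLOR_RGB2HSV)
        u,v=c;r=14;w=hsv[v-r:v+r,u-r:u+r]
        m=((w[...,1]<90)&(w[...,2]>120)).astype(np.uint8)   # steel stripe
        y,x=np.nonzero(m); P.append((x.mean()+u-r,y.mean()+v-r)); print(n,"stripe px",len(x),P[-1], "PCA",np.linalg.eigh(np.cov(x,y))[1][:,1] if len(x)>2 else 0)
    print(n,tri(t,P[0],s,P[1]))
for n,ct,cs_,r in(("dish",(243,181),(295,261),40),("tray",(394,169),(140,232),48)):
    P=[]
    for f,c in((t,ct),(s,cs_)):
        k,cs=blob(f,c,r,(0,0,30),(179,75,235) if n=="dish" else (179,70,190))
        cn=max(cs,key=cv2.contourArea); hull=cv2.convexHull(cn)
        e=cv2.fitEllipse(hull) if n=="dish" else cv2.minAreaRect(hull)
        mm=cv2.moments(hull); P.append((mm["m10"]/mm["m00"],mm["m01"]/mm["m00"])); print(n,e,P[-1])
    print(n,tri(t,P[0],s,P[1]), plane(t,*P[0],.027),plane(s,*P[1],.027))
E
```

```text
L stripe px 113 (np.float64(277.04424778761063), np.float64(247.05309734513276)) PCA [-0.55978999  0.82863452]
L stripe px 43 (np.float64(280.72093023255815), np.float64(188.34883720930233)) PCA [-0.83361563  0.55234498]
L (array([0.46730999, 0.10016955, 0.03513319]), np.float64(0.0008426412284607334))
R stripe px 112 (np.float64(366.0892857142857), np.float64(245.21428571428572)) PCA [-0.0956055  0.9954193]
R stripe px 41 (np.float64(201.6829268292683), np.float64(170.609756097561)) PCA [-0.55058939  0.83477621]
R (array([ 0.46797673, -0.10534445,  0.03636699]), np.float64(0.0007795327895042919))
dish ((242.22280883789062, 179.44410705566406), (61.61396789550781, 63.16023254394531), 86.08729553222656) (242.15128968253967, 179.43320105820106)
dish ((295.5718078613281, 251.63047790527344), (70.3814926147461, 83.65943908691406), 179.2645263671875) (295.61585692504224, 255.2242551613302)
dish (array([0.6334119 , 0.18021024, 0.02906936]), np.float64(0.0008875954549870313)) [0.63396612 0.18079681 0.027     ] [0.63240959 0.17959017 0.027     ]
tray ((394.274658203125, 168.55364990234375), (61.70370864868164, 67.26260375976562), 76.60750579833984) (393.88178941065775, 168.89132666153452)
tray ((138.5013885498047, 231.47377014160156), (74.8437728881836, 60.60033416748047), 3.012787342071533) (139.43309400848133, 231.88499811059327)
tray (array([ 0.66062503, -0.19193715,  0.0084956 ]), np.float64(0.0002763552505694946)) [ 0.65450751 -0.18645583  0.027     ] [ 0.66962128 -0.18304465  0.027     ]
```

View pics/crop1.png

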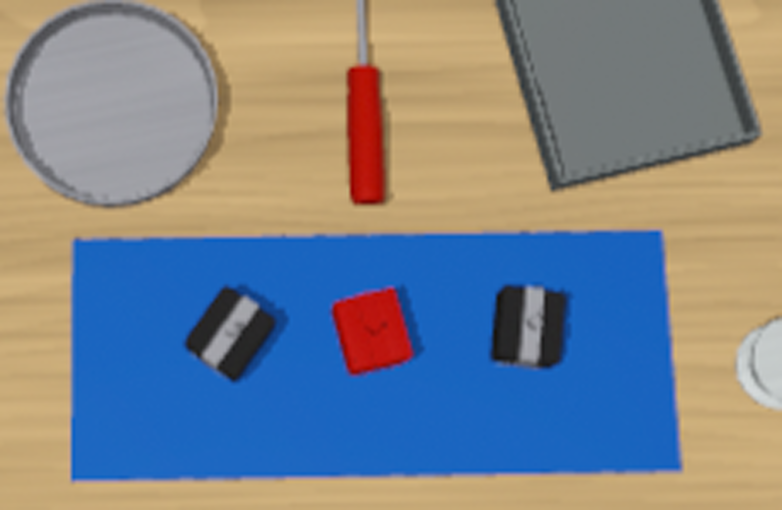

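The crop confirms it: both black, striped ribbed buffers are on the mat with the red decoy between them, plus the steel dish and the square tray. I'll move over the left buffer.

```bash
cat >> h.py <<'E'
def go(p,yaw):  # yaw: world angle (deg) of closing axis; prints delta in cm/deg
    o=sensors.get_obs(); r=R.from_quat(o["ee_rot"]); 
    y=np.radians(yaw); Y=np.array([np.cos(y),np.sin(y),0]); Z=np.array([0,0,-1.]); best=None
    for sg in(1,-1):
        M=np.c_[np.cross(sg*Y,Z),sg*Y,Z]; d=(r.inv()*R.from_matrix(M)).as_rotvec(degrees=True)
        if best is None or np.linalg.norm(d)<np.linalg.norm(best): best=d
    print("shift cm",np.round(r.inv().apply(np.array(p)-o["position"])*100,2),"turn",np.round(best,1),"t",round(o["time"],2),"pos",np.round(o["position"],4))
E
python3 -c "
from h import *
go((0.467,0.10,0.2),56); print(np.round(grab('wrist')['hand_eye'],3).tolist())"
```

```text
shift cm [-42.45 -43.03   2.39] turn [-0.1 -0.  18.8] t 0.1 pos [0.1705 0.6267 0.2233]
[[-0.001, -0.97, -0.242, 0.071], [1.0, -0.001, 0.001, 0.0], [-0.001, -0.242, 0.97, -0.16], [0.0, 0.0, 0.0, 1.0]]
```

Request:
step_arm(
  deltas="-42.4 -43 2.4 0 0 18.8 -1;-42.4 -43 2.4 0 0 18.8 -1;-42.4 -43 2.4 0 0 18.8 -1;-42.4 -43 2.4 0 0 18.8 -1;-42.4 -43 2.4 0 0 18.8 -1;-42.4 -43 2.4 0 0 18.8 -1;-42.4 -43 2.4 0 0 18.8 -1;-42.4 -43 2.4 0 0 18.8 -1",
)

```text
time: 0.95
position: [0.3671, 0.277, 0.2082]
ee_rot: [0.292, 0.956, 0.0, 0.0]
contact_force: [0.4, 0.5, 0.4]
gripper_width: 0.0941
grasp_force: 0.0
```

```bash
python3 -c "
from h import *
go((0.467,0.10,0.2),56)"
```

```text
shift cm [-18.18  -9.09   0.82] turn [ 0.  0. -0.] t 0.95 pos [0.3671 0.277  0.2082]
```

Request:
step_arm(
  deltas="-18.1 -9.1 0.8 0 0 0 -1;-18.1 -9.1 0.8 0 0 0 -1;-18.1 -9.1 0.8 0 0 0 -1;-18.1 -9.1 0.8 0 0 0 -1;-18.1 -9.1 0.8 0 0 0 -1;-18.1 -9.1 0.8 0 0 0 -1;-18.1 -9.1 0.8 0 0 0 -1",
)

```text
time: 1.65
position: [0.4652, 0.103, 0.2001]
ee_rot: [0.292, 0.956, 0.0, -0.0]
contact_force: [0.4, 0.7, -0.2]
gripper_width: 0.094
grasp_force: 0.0
```

```bash
python3 -c "
from h import *
grab('wrist','w1.png'); go((0.467,0.10,0.2),56)"
```

```text
shift cm [-0.34 -0.17  0.02] turn [-0.  -0.   0.1] t 1.7 pos [0.4651 0.1034 0.2002]
```

View pics/w1.png

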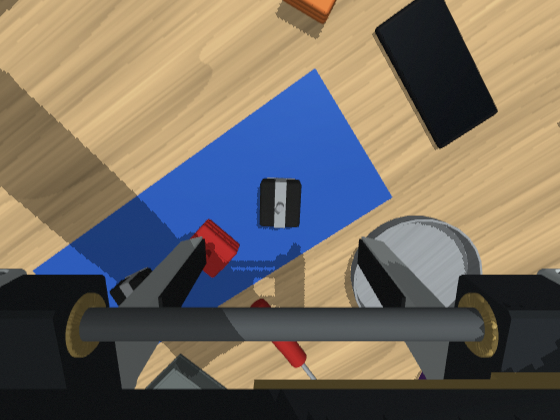

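The wrist view shows the left buffer at (280,203) with its stripe running along the image rows' normal, so the fingers line up with it. The red decoy at (215,248) lies towards the left finger. I'll refine the position from this view.

```bash
cat >> h.py <<'E'
def buf(f,c,r=40):
    hsv=cv2.cvtColor(f["frame"],cv2.COLOR_RGB2HSV);u,v=c;w=hsv[v-r:v+r,u-r:u+r]
    m=((w[...,1]<90)&(w[...,2]>120)).astype(np.uint8)
    n,l,st,ce=cv2.connectedComponentsWithStats(m); i=1+np.argmin([np.hypot(*(ce[j]-r))-st[j,4]*.1 for j in range(1,n)])
    pts=np.argwhere(l==i)[:,::-1].astype(np.float32); q=cv2.minAreaRect(pts); bx=cv2.boxPoints(q)+[u-r,v-r]
    c0=np.array(q[0])+[u-r,v-r]
    d=np.argmax([np.linalg.norm(bx[1]-bx[0]),np.linalg.norm(bx[2]-bx[1])]); e=bx[d+1]-bx[d]
    z=.036; P=plane(f,*c0,z); a=plane(f,*(c0+e/2),z)-plane(f,*(c0-e/2),z)
    print("stripe",st[i,4],np.round(q[1],1),"c",c0,"world",np.round(P,4),"len",np.linalg.norm(a).round(4),"closing yaw",np.degrees(np.arctan2(a[1],a[0])).round(1)+90)
    return c0,P
E
python3 -c "
from h import *
f=load('w1.png'); c,P=buf(f,(280,203)); t=load('top1.png')
print(tri(f,c,t,(277.0,247.05)))
go((P[0],P[1],.026),56)"
```

```text
stripe 474 [11.  45.3] c [279.82224655 204.51039505] world [0.4659 0.1003 0.036 ] len 0.0498 closing yaw 234.1
(array([0.46764544, 0.09964886, 0.02968934]), np.float64(0.0011374656553090655))
shift cm [-0.25 -0.21 17.42] turn [-0.  -0.   0.1] t 1.7 pos [0.4651 0.1034 0.2002]
```

Request:
step_arm(
  deltas="-0.2 -0.2 4 0 0 1 -1;-0.2 -0.2 8 0 0 1 -1;-0.2 -0.2 11 0 0 1 -1;-0.2 -0.2 11 0 0 1 -1;-0.2 -0.2 11 0 0 1 -1",
)

```text
time: 2.2
position: [0.4662, 0.1004, 0.0909]
ee_rot: [0.3, 0.954, 0.0, -0.0]
contact_force: [1.2, 0.2, 0.9]
gripper_width: 0.0938
grasp_force: 0.0
```

```bash
python3 -c "
from h import *
f=grab('wrist','w2.png'); 
c=proj(f,(.4665,.1003,.036)); print(c); c,P=buf(f,(int(c[0]),int(c[1])),60)
print(tri(f,c,load('w1.png'),(279.8,204.5)))
go((P[0],P[1],.026),55)"
```

```text
(np.float64(281.78812152988854), np.float64(235.15474318706737))
stripe 978 [16.  65.3] c [281.26756668 234.49459076] world [0.4659 0.1003 0.036 ] len 0.05 closing yaw 233.8
(array([0.46592866, 0.10025937, 0.03581788]), np.float64(3.667826957386988e-05))
shift cm [ 0.13 -0.08  6.6 ] turn [0.1 0.1 0.1] t 2.25 pos [0.4672 0.1002 0.092 ]
```

Request:
step_arm(
  deltas="0.1 0 3 0 0 1 -1;0.1 0 5.5 0 0 1 -1;0.1 0 6.5 0 0 1 -1;0.1 0 6.5 0 0 1 -1",
  grip_force=10,
)

```text
time: 2.65
position: [0.4657, 0.1002, 0.0257]
ee_rot: [0.309, 0.951, -0.0, -0.0]
contact_force: [0.3, -0.1, 0.6]
gripper_width: 0.094
grasp_force: 0.0
```

Request:
step_arm(
  deltas="0 0 0 0 0 0 1;0 0 0 0 0 0 1;0 0 0 0 0 0 1;0 0 0 0 0 0 1;0 0 0 0 0 0 1;0 0 0 0 0 0 1;0 0 0 0 0 0 1;0 0 0 0 0 0 1",
  grip_force=10,
)

```text
time: 3.45
position: [0.4656, 0.1, 0.0254]
ee_rot: [0.309, 0.951, 0.0, -0.0]
contact_force: [1.2, -0.2, 1.9]
gripper_width: 0.044
grasp_force: 10.0
```

The left buffer stays at 44.0 mm under 10 N, so it is the hard one and goes in the dish. I'll lift it.

Request:
step_arm(
  deltas="0 0 -3 0 0 0 1;0 0 -6 0 0 0 1;0 0 -9 0 0 0 1;0 0 -9 0 0 0 1",
  grip_force=20,
)

```text
time: 3.85
position: [0.4684, 0.0999, 0.1192]
ee_rot: [0.309, 0.951, 0.001, 0.004]
contact_force: [0.7, 0.0, -1.2]
gripper_width: 0.044
grasp_force: 20.0
```

```bash
python3 -c "
from h import *
o=sensors.get_obs(); print(o['gripper_width'],o['grasp_force'])
go((.6335,.180,.115),52)"
```

```text
0.043977428110044604 19.999784231185913
shift cm [-8.64 16.18  0.55] turn [0.3 0.4 2. ] t 3.85 pos [0.4684 0.0999 0.1192]
```

Request:
step_arm(
  deltas="-2 4 0.5 0 0 0 1;-4 8 0.5 0 0 0 1;-6 12 0.5 0 0 0 1;-8 15 0.5 0 0 0 1;-8.6 16.2 0.5 0 0 0 1;-8.6 16.2 0.5 0 0 0 1;-8.6 16.2 0.5 0 0 0 1",
)

```text
time: 4.55
position: [0.6289, 0.1801, 0.1082]
ee_rot: [0.309, 0.951, -0.001, -0.002]
contact_force: [0.2, 0.2, -1.6]
gripper_width: 0.0438
grasp_force: 20.0
```

```bash
python3 -c "
from h import *
grab('wrist','w3.png'); 
o=sensors.get_obs(); print(o['gripper_width'],o['grasp_force'])
go((.6335,.180,.030),54)"
```

```text
0.04417592635441396 19.99974489212036
shift cm [-0.4   0.3   7.87] turn [-0.1 -0.1 -0. ] t 4.6 pos [0.6288 0.18   0.1087]
```

View pics/w3.png

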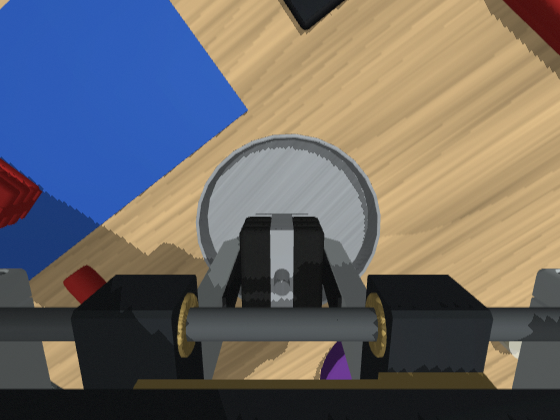

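The hard buffer is held upright at (282,262) above the grey dish, whose rim is centred near column 288. I'll lower it.

Request:
step_arm(
  deltas="-0.4 0.3 3 0 0 0 1;-0.4 0.3 6 0 0 0 1;-0.4 0.3 7.5 0 0 0 1;-0.4 0.3 7.8 0 0 0 1;-0.4 0.3 7.8 0 0 0 1",
)

```text
time: 5.1
position: [0.6351, 0.1803, 0.0325]
ee_rot: [0.309, 0.951, -0.0, -0.0]
contact_force: [-1.1, -1.0, -0.4]
gripper_width: 0.0436
grasp_force: 20.0
```

Request:
step_arm(
  deltas="0 0 0.2 0 0 0 1;0 0 0.3 0 0 0 1;0 0 0.4 0 0 0 1;0 0 0.4 0 0 0 1",
)

```text
time: 5.5
position: [0.6356, 0.1805, 0.0288]
ee_rot: [0.309, 0.951, 0.0, 0.0]
contact_force: [-0.5, 0.2, -2.0]
gripper_width: 0.044
grasp_force: 20.0
```

Request:
step_arm(
  deltas="0 0 0.1 0 0 0 1;0 0 0.1 0 0 0 1",
)

```text
time: 5.7
position: [0.6355, 0.1805, 0.0274]
ee_rot: [0.309, 0.951, 0.0, 0.0]
contact_force: [0.7, 0.6, -1.1]
gripper_width: 0.0439
grasp_force: 20.0
```

Request:
step_arm(
  deltas="0 0 0 0 0 0 0;0 0 0 0 0 0 -0.3;0 0 0 0 0 0 -0.3;0 0 0 0 0 0 -0.3;0 0 -2 0 0 0 -0.3;0 0 -6 0 0 0 -0.3;0 0 -11 0 0 0 -0.3;0 0 -15 0 0 0 -0.3",
)

```text
time: 6.5
position: [0.6358, 0.1805, 0.1802]
ee_rot: [0.309, 0.951, 0.0, 0.001]
contact_force: [1.0, -0.1, 1.6]
gripper_width: 0.0612
grasp_force: 0.0
```

```bash
python3 -c "
from h import *
f=grab('wrist','w4.png'); c=proj(f,(.6355,.1805,.038)); print(c); buf(f,(int(c[0]),int(c[1])),40)
go((.467,-.105,.19),84.5)"
```

```text
(np.float64(281.2090085881729), np.float64(206.7543492206016))
stripe 4437 [79. 79.] c [280.5 205.5] world [0.6344 0.1804 0.036 ] len 0.0795 closing yaw 143.9
shift cm [ -2.86 -33.29  -0.44] turn [  0.4   0.7 -30.5] t 6.55 pos [0.6397 0.1811 0.1885]
```

View pics/w4.png

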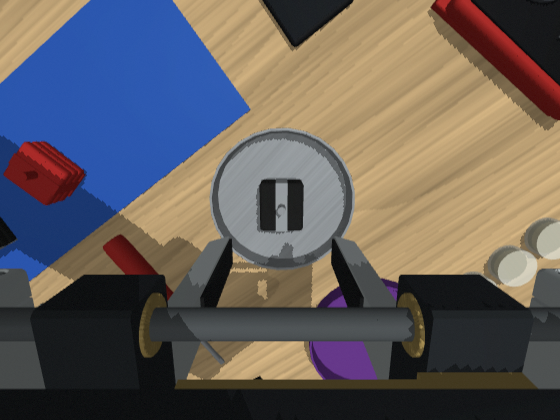

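The hard buffer stands upright at (281,205), close to the dish centre at (283,198). Next is the other buffer.

Request:
step_arm(
  deltas="-2.9 -33.3 -0.4 0 0 -30.5 -1;-2.9 -33.3 -0.4 0 0 -30.5 -1;-2.9 -33.3 -0.4 0 0 -30.5 -1;-2.9 -33.3 -0.4 0 0 -30.5 -1;-2.9 -33.3 -0.4 0 0 -30.5 -1;-2.9 -33.3 -0.4 0 0 -30.5 -1;-2.9 -33.3 -0.4 0 0 -30.5 -1;-2.9 -33.3 -0.4 0 0 -30.5 -1",
)

```text
time: 7.35
position: [0.4615, -0.1087, 0.1815]
ee_rot: [0.051, 0.999, -0.0, 0.0]
contact_force: [1.1, -0.4, -0.2]
gripper_width: 0.0941
grasp_force: 0.0
```

Request:
step_arm(
  deltas="0 0 0 0 0 0 -1;0 0 0 0 0 0 -1",
)

```text
time: 7.55
position: [0.4633, -0.1053, 0.1814]
ee_rot: [0.048, 0.999, 0.0, 0.0]
contact_force: [-0.3, 0.7, 0.2]
gripper_width: 0.094
grasp_force: 0.0
```

```bash
python3 -c "
from h import *
f=grab('wrist','w5.png'); c=proj(f,(.467,-.105,.036)); print(c); c,P=buf(f,(int(c[0]),int(c[1])),45)
print(tri(f,c,load('top1.png'),(366.1,245.2)))
go((P[0],P[1],.09),84.5)"
```

```text
(np.float64(281.4606272320523), np.float64(209.72776358037297))
stripe 439 [11.6 40.6] c [281.55692673 205.97538757] world [ 0.4631 -0.1045  0.036 ] len 0.0422 closing yaw 261.4
(array([ 0.46648505, -0.10563559,  0.03165226]), np.float64(0.0050128611988049104))
shift cm [0.04 0.05 9.13] turn [0.  0.  0.1] t 7.6 pos [ 0.4634 -0.1051  0.1813]
```

Request:
step_arm(
  deltas="-0.2 0 4 0 0 2 -1;-0.2 0 8 0 0 2 -1;-0.2 0 9 0 0 2 -1;-0.2 0 9 0 0 2 -1;-0.2 0 9 0 0 2 -1",
)

```text
time: 8.1
position: [0.4662, -0.1062, 0.0928]
ee_rot: [0.065, 0.998, -0.0, 0.001]
contact_force: [0.9, -0.7, 0.3]
gripper_width: 0.0938
grasp_force: 0.0
```

```bash
python3 -c "
from h import *
f=grab('wrist','w6.png'); c=proj(f,(.466,-.105,.036)); print(c); c,P=buf(f,(int(c[0]),int(c[1])),60)
print(tri(f,c,load('w5.png'),(281.56,205.98)))
go((P[0],P[1],.026),82)"
```

```text
(np.float64(282.4270476729903), np.float64(233.13726008818176))
stripe 964 [16.1 64.3] c [282.45284271 233.99910736] world [ 0.4667 -0.1051  0.036 ] len 0.0496 closing yaw 261.5
(array([ 0.45485167, -0.10370901,  0.07174673]), np.float64(0.0001392704727365672))
shift cm [0.03 0.15 6.74] turn [-0.1  0.2  0.5] t 8.15 pos [ 0.4665 -0.1065  0.0934]
```

View pics/w6.png

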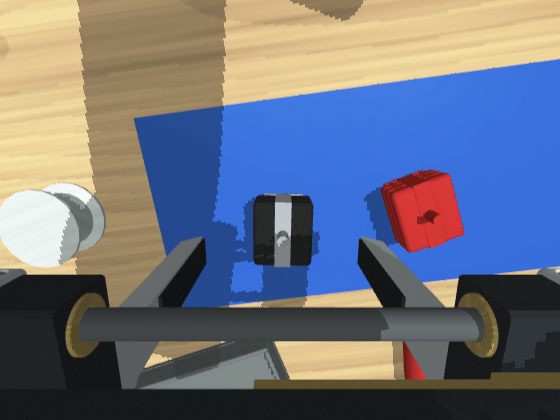

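The buffer is at (282,234), centred between the open fingers and clear of the red decoy at (424,212). The whole stripe is visible now: its apparent length at z = 36 mm is 49.6 mm, against 50 mm in the text. The earlier w5 stripe was cut short, so I'm dropping that triangulation.

Request:
step_arm(
  deltas="0 0.1 3 0 0 0.5 -1;0 0.1 5.5 0 0 0.5 -1;0 0.1 6.7 0 0 0.5 -1;0 0.1 6.7 0 0 0.5 -1",
  grip_force=10,
)

```text
time: 8.55
position: [0.4649, -0.105, 0.0242]
ee_rot: [0.07, 0.998, 0.0, -0.001]
contact_force: [-0.5, -0.6, -0.3]
gripper_width: 0.0942
grasp_force: 0.0
```

Request:
step_arm(
  deltas="0 0 0 0 0 0 1;0 0 0 0 0 0 1;0 0 0 0 0 0 1;0 0 0 0 0 0 1;0 0 0 0 0 0 1;0 0 0 0 0 0 1;0 0 0 0 0 0 1;0 0 0 0 0 0 1",
  grip_force=10,
)

```text
time: 9.35
position: [0.4651, -0.1052, 0.0245]
ee_rot: [0.07, 0.998, -0.0, -0.0]
contact_force: [0.5, -0.8, 2.5]
gripper_width: 0.0338
grasp_force: 10.4
```

It closed to 33.8 mm, so this is the springy one and goes in the tray.

Request:
step_arm(
  deltas="0 0 -3 0 0 0 1;0 0 -6 0 0 0 1;0 0 -10 0 0 0 1;0 0 -10 0 0 0 1;0 0 -10 0 0 0 1",
  grip_force=20,
)

```text
time: 9.85
position: [0.4652, -0.1051, 0.1245]
ee_rot: [0.07, 0.998, -0.0, 0.0]
contact_force: [-0.1, -0.0, -2.0]
gripper_width: 0.0332
grasp_force: 20.0
```

```bash
python3 -c "
from h import *
o=sensors.get_obs(); print(o['gripper_width'],o['grasp_force'])
for n in ('top1.png','scene1.png'):
    f=load(n); hsv=cv2.cvtColor(f['frame'],cv2.COLOR_RGB2HSV)
    u,v=map(int,proj(f,(.66,-.187,.015))); r=50
    b=cv2.inRange(hsv,(8,60,60),(30,255,255))  # wood
    m=255-b; k=np.zeros_like(m); k[v-r:v+r,u-r:u+r]=m[v-r:v+r,u-r:u+r]; k=cv2.morphologyEx(k,cv2.MORPH_OPEN,np.ones((5,5)))
    q=max(cv2.findContours(k,0,1)[0],key=cv2.contourArea); h=cv2.convexHull(q)
    for e in (3,5,8,12):
        a=cv2.approxPolyDP(h,e,True)
        if len(a)==4: break
    W=np.array([plane(f,*p[0],.028)[:2] for p in a]); print(n,a[:,0].tolist(),W.round(3).tolist(),W.mean(0).round(4))
go((.655,-.187,.13),82)"
```

```text
0.03322331878393361 19.987725019454956
top1.png [[415, 134], [432, 189], [372, 204], [357, 147]] [[0.743, -0.245], [0.602, -0.274], [0.568, -0.128], [0.712, -0.1]] [ 0.6563 -0.1866]
scene1.png [[176, 205], [166, 262], [102, 258], [116, 202]] [[0.578, -0.13], [0.726, -0.093], [0.754, -0.234], [0.608, -0.273]] [ 0.6664 -0.1824]
shift cm [-19.94  -5.46  -0.53] turn [-0.   0.1 -0. ] t 9.85 pos [ 0.4652 -0.1051  0.1245]
```

Request:
step_arm(
  deltas="-4 -1 -0.5 0 0 0 1;-8 -2 -0.5 0 0 0 1;-12 -3 -0.5 0 0 0 1;-16 -4 -0.5 0 0 0 1;-19 -5 -0.5 0 0 0 1;-20.3 -5.2 -0.5 0 0 0 1;-20.3 -5.2 -0.5 0 0 0 1;-20.3 -5.2 -0.5 0 0 0 1",
)

```text
time: 10.65
position: [0.6573, -0.1842, 0.1267]
ee_rot: [0.07, 0.998, 0.001, -0.002]
contact_force: [0.1, 0.6, -1.5]
gripper_width: 0.0331
grasp_force: 20.0
```

```bash
python3 -c "
from h import *
grab('wrist','w7.png'); 
o=sensors.get_obs(); print(o['gripper_width'],o['grasp_force'])
go((.66,-.185,.032),82)"
```

```text
0.033013288825709676 19.98775988817215
shift cm [-0.32 -0.06  9.53] turn [ 0.1 -0.2 -0. ] t 10.7 pos [ 0.6572 -0.1841  0.1273]
```

View pics/w7.png

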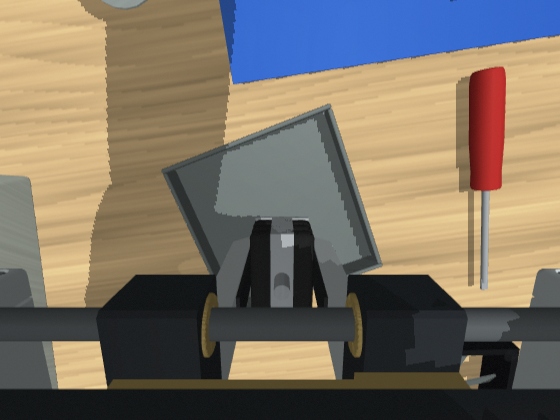

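The springy buffer is held at (282,265) over the empty tray. The visible tray corners are at (163,172), (330,106) and (381,265). I'll lower it.

Request:
step_arm(
  deltas="-0.3 0 4 0 0 0 1;-0.3 0 7 0 0 0 1;-0.3 0 9 0 0 0 1;-0.3 0 9.5 0 0 0 1;-0.3 0 9.5 0 0 0 1;-0.3 0 9.5 0 0 0 1",
)

```text
time: 11.3
position: [0.6625, -0.1856, 0.036]
ee_rot: [0.07, 0.998, -0.0, 0.001]
contact_force: [0.2, -0.2, -1.1]
gripper_width: 0.0331
grasp_force: 20.0
```

Request:
step_arm(
  deltas="0 0 0.3 0 0 0 1;0 0 0.5 0 0 0 1;0 0 0.7 0 0 0 1;0 0 0.7 0 0 0 1;0 0 0.7 0 0 0 1",
)

```text
time: 11.8
position: [0.6618, -0.1853, 0.0273]
ee_rot: [0.07, 0.998, 0.0, -0.0]
contact_force: [-0.0, -0.4, -0.9]
gripper_width: 0.0328
grasp_force: 20.0
```

Request:
step_arm(
  deltas="0 0 0.1 0 0 0 1;0 0 0.1 0 0 0 0.1;0 0 0.1 0 0 0 0;0 0 0.1 0 0 0 -0.3;0 0 0.1 0 0 0 -0.3;0 0 0.1 0 0 0 -0.3;0 0 0.1 0 0 0 -0.3",
)

```text
time: 12.5
position: [0.6619, -0.1854, 0.0265]
ee_rot: [0.07, 0.998, -0.0, 0.0]
contact_force: [-0.5, 0.0, 0.8]
gripper_width: 0.0615
grasp_force: 0.0
```

Request:
step_arm(
  deltas="0 0 -2 0 0 0 -0.3;0 0 -5 0 0 0 -0.3;0 0 -9 0 0 0 -0.3;0 0 -13 0 0 0 -0.3;0 0 -15 0 0 0 -0.3;0 0 -15 0 0 0 -0.3;0 0 -15 0 0 0 -0.3",
)

```text
time: 13.2
position: [0.6615, -0.1853, 0.1757]
ee_rot: [0.07, 0.998, 0.0, -0.0]
contact_force: [0.0, 0.1, -0.5]
gripper_width: 0.0609
grasp_force: 0.0
```

```bash
python3 -c "
from h import *
a=grab('wrist','w8.png')['frame']; b=grab('top','top2.png')['frame']
x=cv2.resize(a[100:300,150:420],(400,296)); y=cv2.resize(b[100:300,190:460],(400,296),interpolation=cv2.INTER_CUBIC)
cv2.imwrite('pics/fin.png',np.hstack([x,y])[:,:,::-1]); print(sensors.get_obs()['time'],sensors.get_obs()['gripper_width'])"
```

```text
13.3 0.06120966211411014
```

View pics/fin.png

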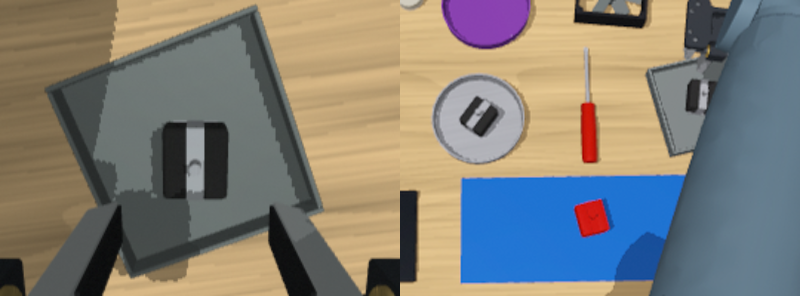

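The wrist crop (left half) shows the springy buffer upright near the tray centre at (195,160). The top crop (right half) shows the hard one upright in the dish at (479,116). The gripper is open and clear, so I'm handing in.

```bash
python3 -c "
from plant import robot
print(robot.finish_job())"
```

```text
the job is handed in; nothing more can be done
None
```

I handed the job in at about 13.3 s with the springy buffer (closed to 33.8 mm) upright in the square tray and the hard one (stayed at 44.0 mm) upright in the round steel dish; the hand-in gave no verdict.

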